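# Wind a slide to its line and fill the gap with the right spacer

## Robot

A 6-joint arm with a two-finger parallel gripper is mounted at the origin on a cart in front of the work surface, level with it; the furniture and walls round the work are solid. World frame = base frame: x ahead of the robot, y to its left, z up, the work surface at z = 0. Lengths are in m, angles in rad, forces in N, time in s.
With the tool pointing down it reaches from about 0.275 to 0.825 m from the base axis. Payload 5.2 kg.
Tool frame: the origin (TCP) lies on the centre line of the jaws, within the pads' length; the fingertips stand 14 mm ahead of it and the grasp point (between the pads) lies 5 mm behind it; z points along the fingers, y is the direction in which the jaws open and shut (so a half turn about z gives the same grasp; the last joint's range is limited). The gripper opens to 93 mm and grips with 3 to 60 N. Pads are 15 mm wide; open, the fingers measure 128 mm over their backs; the gripper's body (75 mm by 188 mm) begins 65 mm behind the grasp point.
Start: joints at [-1.476, 0.259, 1.535, -0, 1.348, -0.203], TCP at [0.161, -0.526, 0.233] pointing down, gripper open.
Joint ranges: [-3.14, 3.14], [-0.91, 2.08], [0.19, 2.58], [-1.22, 4.36], [0.22, 2.71], [-3.12, 3.12]. Speed limits (rad/s): [2.57, 2.57, 3.14, 3.14, 3.14, 3.14].

## Interface

Orientations are given as a rotation vector (axis times angle).
In Python, from cell import robot gives the robot as it stands.
- The arm moves only by the tool apply_moves, never from a script. Its argument "series" is one flat list of numbers, 6 for each row, row after row: the shift along the tool's x, y, z in m, then the turn, a rotation vector about the tool's x, y, z in rad. In form: [tx, ty, tz, ax, ay, az, tx, ty, tz, ax, ay, az, ...]. A call has 1 to 5 rows; each row is the pose to reach, as a shift and turn from the pose measured when the call began, along the tool's axes at that moment; what a row does not reach only later rows make up. A row lasts 1/8 s, in which the tool goes at most 62.5 mm and 10.7 degrees, less where a joint would pass 70% of its speed; a pose out of reach is approached as far as the arm can. A call with a gripper value outside its range is refused whole. "hand" is the opening, from 0 (shut) to 1 (fully open), set as the call begins (left out, the last holds). The fingers move at their own pace and stop on an object; "squeeze" is the grip in N (left out, the last holds). Time passes only in rows, so rows that repeat a pose let the fingers close. It gives the time, the measured TCP pose, the force and the opening at its end, in the units of the state.
- robot.state(): the state, without advancing time (a new reading comes with each control period).
- robot.read_camera(name): name is "scene" or "top" or "wrist"; returns (picture, depth): 480x640x3 uint8, red, green, blue; 480x640 float32, m along the optical axis (not along the pixel's ray), 0 where there is no reading.
- robot.camera_params(name): a dict with "camera_matrix" (3x3 intrinsics, pixels), "k1" (the pictures are not rectified: a ray, as slopes to the right and down, at radius r is drawn at 1 + k1 r^2 times it, then the intrinsics apply), "pose" (4x4, takes a point from camera to world coordinates). Camera axes: x right, y up, looking along -z (the intrinsics and any distortion apply to the point x, -y, -z); pixel columns grow to the right and rows downward; lengths in m; the calibration is good to about 2 mm. A picture is of the moment at which its call begins: read the wrist's pose just before it. camera_params takes no time and is no camera call; for the wrist camera it gives the pose at the moment of the call.
- robot.close_job(): hands the job in, once; it reports no verdict.
The state is a dict: "clock": time; "qpos": joint angles; "qvel": joint speeds; "tau": joint torques, N m; "position": TCP position; "tcp_rot": TCP orientation; "contact_force": force on the tool from outside, world axes, zero at the start; "torque": the same for the moment, N m; "gripper_width": finger opening in m.
Only numpy, scipy, OpenCV 4.12 (cv2) and the standard library are available. Lean on these libraries where they do the work, as an engineer would, in place of code of your own. Each camera call takes 0.05 s, during which the arm holds its last target.

## Task

Turn the handwheel of the slide unit anticlockwise, in as many grasps as it takes, until the carriage's pointer stands on the red line, and let go of it. Then find which of the three spacers fills the gap between the carriage's jaw and the end stop, and set it in that gap: square, in the middle of the jaw's width, upright with its grip rib on top and fully down on the bed, with the pointer still on the line. Do not knock over or push aside the bottles, the tin, the label roll or the solder spool.

Things in the scene. Friction and masses are not known exactly. Their poses are not given: they have to be found in the camera images.
- slide_unit: The slide unit, a fixed machine on the bench. Origin on the bench surface under the handwheel's axis; +x runs along the bed from the wheel to the end stop, z up. Bed: x -50 to 240 mm, y -35 to 35 mm, flat top 30 mm above the bench. Carriage (blue, 60 mm wide, top 45 mm above the bed) runs along it; a ledge at the unit's -y side (x 75 to 240, y -97 to -35 mm, 30 mm high) carries two spare stops; a scale rail (x 65 to 155, y 35 to 62 mm, 30 mm high) carries the red line.
- handwheel (a joint): Angle of the handwheel about its vertical axis, rad, growing anticlockwise seen from above; limits 0 and 4.6, starts between 0 and 1.0. 3.6 puts the pointer on the red line; within 0.25 of it (2.5 mm of the carriage) counts. Each rad moves the carriage 10 mm towards the wheel and away from the end stop. It turns stiffly (about 2 to 3 N at the rim) and stays where it is left.
- wheel_center (a point): Point on the handwheel's axis at the height of the middle of its rim, 115 mm above the bench (it does not turn). Black round rim: bar 14 mm thick on a circle of 60 mm radius. Three steel spokes meet the rim at the unit's +x direction plus the handwheel's angle, and 120 and 240 degrees from there; a yellow spot on the rim marks the first. The spokes rise steeply to the rim only beyond 50 mm radius; inside that they and the hub stay below 92 mm above the bench.
- pointer_tip (a point): White tip of the carriage's pointer, over the scale rail at the unit's +y side, 34 mm above the bench.
- red_line (a point): Middle of the red line across the scale rail; the pointer is on it when both have the same x in the unit's frame.
- jaw_face (a point): Middle of the carriage's jaw face, which looks to the unit's +x; 60 mm wide, top 45 mm above the bed. 115 mm along the unit's x when the pointer is on the line.
- stop_seat (a point): Seat of the end stop: on the bed's top (30 mm above the bench), 185 mm along the unit's x, on its centre line. Beyond the unit stands a tall fixed lever press (base from about x 0.58 m, y -0.08 to 0.08 m in the world; well over 0.25 m high, its ball-ended lever on the left): swing the arm clear of it.
- stop_60: Green end-stop block, fixed (cannot be lifted), 60 mm long x 50 mm wide x 45 mm high. Origin on its underside; its steel face lies 30 mm from the origin towards -x and its rear 30 mm towards +x. Axes parallel to the slide unit's. When it is the one on the bed (its origin at point stop_seat) the gap to the jaw, with the pointer on the red line, is 40 mm. Otherwise it is a spare, standing on the ledge at the unit's -y side.
- stop_50: Green end-stop block, fixed (cannot be lifted), 50 mm long x 50 mm wide x 45 mm high. Origin on its underside; its steel face lies 20 mm from the origin towards -x and its rear 30 mm towards +x. Axes parallel to the slide unit's. When it is the one on the bed (its origin at point stop_seat) the gap to the jaw, with the pointer on the red line, is 50 mm. Otherwise it is a spare, standing on the ledge at the unit's -y side.
- stop_40: Green end-stop block, fixed (cannot be lifted), 40 mm long x 50 mm wide x 45 mm high. Origin on its underside; its steel face lies 10 mm from the origin towards -x and its rear 30 mm towards +x. Axes parallel to the slide unit's. When it is the one on the bed (its origin at point stop_seat) the gap to the jaw, with the pointer on the red line, is 60 mm. Otherwise it is a spare, standing on the ledge at the unit's -y side.
- spacer_36: White plastic block 36 mm thick (along its x) x 60 mm wide (y) x 50 mm high, with an orange grip rib on top in its middle: rib 14 mm thick (x) x 50 mm (y), rising from 50 to 85 mm above the underside. Origin: centre of the underside, z up. About 0.25 kg, the lowest 4 mm of the foot set back 3 mm (2 mm at the ends) as a lead-in. It fills the 40 mm gap (about 4 mm of play in all) that stop_60 leaves. Stands loose on the bench at the start.
- spacer_46: White plastic block 46 mm thick (along its x) x 60 mm wide (y) x 50 mm high, with an orange grip rib on top in its middle: rib 14 mm thick (x) x 50 mm (y), rising from 50 to 85 mm above the underside. Origin: centre of the underside, z up. About 0.25 kg, the lowest 4 mm of the foot set back 3 mm (2 mm at the ends) as a lead-in. It fills the 50 mm gap (about 4 mm of play in all) that stop_50 leaves. Stands loose on the bench at the start.
- spacer_56: White plastic block 56 mm thick (along its x) x 60 mm wide (y) x 50 mm high, with an orange grip rib on top in its middle: rib 14 mm thick (x) x 50 mm (y), rising from 50 to 85 mm above the underside. Origin: centre of the underside, z up. About 0.25 kg, the lowest 4 mm of the foot set back 3 mm (2 mm at the ends) as a lead-in. It fills the 60 mm gap (about 4 mm of play in all) that stop_40 leaves. Stands loose on the bench at the start.
- solvent_bottle: Bystander: white bottle, red cap, 56 mm wide, 168 mm tall, to the near right of the handwheel. Origin under its centre. Leave alone.
- steel_tin: Bystander: round tin, 69 mm wide, 40 mm high. Origin under its centre. Leave alone.
- oil_bottle: Bystander: brown bottle, 38 mm wide, 106 mm tall. Origin under its centre. Leave alone.
- label_roll: Bystander: white roll of labels, 72 mm wide, 40 mm high. Origin under its centre. Leave alone.
- solder_spool: Bystander: blue spool, 64 mm wide, 40 mm high. Origin under its centre. Leave alone.
There are look-alikes about, which are no part of the job. Leave any pink look-alike of the spacer_56 alone.

How it is judged:
On the way:
1. the pointer is on the red line and the wheel has been let go, with no spacer in the gap yet (value of joint handwheel between 3.35 and 3.85 rad and contact force between the fingers and handwheel below 0.3 N and not (x of stop_60 in the frame of slide_unit between 0.175 and 0.195 m and y of stop_60 in the frame of slide_unit between -0.01 and 0.01 m and x of spacer_36 in the frame of slide_unit between 0.128 and 0.142 m and y of spacer_36 in the frame of slide_unit between -0.012 and 0.012 m and z of spacer_36 in the frame of slide_unit between 0.027 and 0.033 m and angle between spacer_36's own z axis and vertical below 0.09 rad and angle between the x axis of spacer_36 and the x axis of slide_unit, either way round below 0.15 rad and linear speed of spacer_36 below 0.02 m/s) and not (x of stop_50 in the frame of slide_unit between 0.175 and 0.195 m and y of stop_50 in the frame of slide_unit between -0.01 and 0.01 m and x of spacer_46 in the frame of slide_unit between 0.133 and 0.147 m and y of spacer_46 in the frame of slide_unit between -0.012 and 0.012 m and z of spacer_46 in the frame of slide_unit between 0.027 and 0.033 m and angle between spacer_46's own z axis and vertical below 0.09 rad and angle between the x axis of spacer_46 and the x axis of slide_unit, either way round below 0.15 rad and linear speed of spacer_46 below 0.02 m/s) and not (x of stop_40 in the frame of slide_unit between 0.175 and 0.195 m and y of stop_40 in the frame of slide_unit between -0.01 and 0.01 m and x of spacer_56 in the frame of slide_unit between 0.138 and 0.152 m and y of spacer_56 in the frame of slide_unit between -0.012 and 0.012 m and z of spacer_56 in the frame of slide_unit between 0.027 and 0.033 m and angle between spacer_56's own z axis and vertical below 0.09 rad and angle between the x axis of spacer_56 and the x axis of slide_unit, either way round below 0.15 rad and linear speed of spacer_56 below 0.02 m/s)), for 0.2 s.
At the end, for the whole second after the job is handed in: Handwheel within 0.25 rad of 3.6; the spacer matching the stop on the bed (36 with stop_60, 46 with stop_50, 56 with stop_40) stands in the gap: on the bed within 3 mm, 12 mm of the centre line, 7 mm of the gap's middle; upright within 0.09 rad, square within 0.15 rad, at rest (value of joint handwheel between 3.35 and 3.85 rad and ((x of stop_60 in the frame of slide_unit between 0.175 and 0.195 m and y of stop_60 in the frame of slide_unit between -0.01 and 0.01 m and x of spacer_36 in the frame of slide_unit between 0.128 and 0.142 m and y of spacer_36 in the frame of slide_unit between -0.012 and 0.012 m and z of spacer_36 in the frame of slide_unit between 0.027 and 0.033 m and angle between spacer_36's own z axis and vertical below 0.09 rad and angle between the x axis of spacer_36 and the x axis of slide_unit, either way round below 0.15 rad and linear speed of spacer_36 below 0.02 m/s) or (x of stop_50 in the frame of slide_unit between 0.175 and 0.195 m and y of stop_50 in the frame of slide_unit between -0.01 and 0.01 m and x of spacer_46 in the frame of slide_unit between 0.133 and 0.147 m and y of spacer_46 in the frame of slide_unit between -0.012 and 0.012 m and z of spacer_46 in the frame of slide_unit between 0.027 and 0.033 m and angle between spacer_46's own z axis and vertical below 0.09 rad and angle between the x axis of spacer_46 and the x axis of slide_unit, either way round below 0.15 rad and linear speed of spacer_46 below 0.02 m/s) or (x of stop_40 in the frame of slide_unit between 0.175 and 0.195 m and y of stop_40 in the frame of slide_unit between -0.01 and 0.01 m and x of spacer_56 in the frame of slide_unit between 0.138 and 0.152 m and y of spacer_56 in the frame of slide_unit between -0.012 and 0.012 m and z of spacer_56 in the frame of slide_unit between 0.027 and 0.033 m and angle between spacer_56's own z axis and vertical below 0.09 rad and angle between the x axis of spacer_56 and the x axis of slide_unit, either way round below 0.15 rad and linear speed of spacer_56 below 0.02 m/s))); the robot touches nothing.
It fails at once if the solvent bottle is knocked over or pushed more than 30 mm (distance of solvent_bottle from where it was at the start of the episode above 0.03 m or angle between solvent_bottle's own z axis and vertical above 0.5 rad).
It fails at once if the steel tin is knocked over or pushed more than 30 mm (distance of steel_tin from where it was at the start of the episode above 0.03 m or angle between steel_tin's own z axis and vertical above 0.5 rad).
It fails at once if the oil bottle is knocked over or pushed more than 30 mm (distance of oil_bottle from where it was at the start of the episode above 0.03 m or angle between oil_bottle's own z axis and vertical above 0.5 rad).
It fails at once if the label roll is knocked over or pushed more than 30 mm (distance of label_roll from where it was at the start of the episode above 0.03 m or angle between label_roll's own z axis and vertical above 0.5 rad).
It fails at once if the solder spool is knocked over or pushed more than 30 mm (distance of solder_spool from where it was at the start of the episode above 0.03 m or angle between solder_spool's own z axis and vertical above 0.5 rad).
It also fails if it takes over 70 s, if anything falls off the work surface, if the arm or the gripper's body presses on something with over 40 N, if the wrist force passes 120 N, or if a joint passes its speed limit or range.

## Working session

There is one attempt and no reset: what is moved stays moved. The work goes in short steps, Python scripts to look and compute and a tool call to move; the robot and the scene stay as the last step left them, time stands still between calls to the robot, and variables do not carry over. Pictures are saved under pics/ and viewed, and the job is handed in when it is done.

Besides the shell and the picture viewer there is one more tool, called after ">>>" in YAML: its name, and indented under it one key for each argument. apply_moves: Moves the arm, as the interface text tells. Its arguments: {"type":"object","properties":{"series":{"type":"array","items":{"type":"number"}},"hand":{"type":"number"},"squeeze":{"type":"number"}},"required":["series"]}

```bash
ls; mkdir -p pics
python3 - <<'E'
from cell import robot
import cv2,numpy as np
print(robot.state())
for n in ["scene","top","wrist"]:
    p=robot.camera_params(n); print(n,p)
    im,d=robot.read_camera(n)
    np.savez(f"pics/{n}0.npz",im=im,d=d,K=p["camera_matrix"],k1=p["k1"],pose=p["pose"])
    cv2.imwrite(f"pics/{n}0.png",im[:,:,::-1])
E
```

```text
pics
{'clock': 0.0, 'qpos': array([-1.47581225e+00,  2.59366261e-01,  1.53605954e+00, -7.34216327e-05,
        1.34802125e+00, -2.02782741e-01]), 'qvel': array([-0.00123751, -0.00039882,  0.0008129 , -0.00058052, -0.00024201,
        0.00259125]), 'tau': array([-3.72853738e-04, -4.37307429e+01, -2.84001160e+01,  7.19567947e-02,
        4.13365639e-02, -1.10194026e-04]), 'position': array([ 0.16131833, -0.52526095,  0.23181463]), 'tcp_rot': array([-3.10499941e+00, -4.65755008e-01, -4.46061811e-05]), 'contact_force': array([ 0.30335307, -0.1207992 ,  0.34900189]), 'torque': array([-0.02338445, -0.00957158, -0.02475296]), 'gripper_width': 0.09312582189097075}
scene {'camera_matrix': array([[436.92706008,   0.        , 321.09220986],
       [  0.        , 436.92706008, 239.39601334],
       [  0.        ,   0.        ,   1.        ]]), 'k1': -0.0028128767560300456, 'pose': array([[-0.52598579,  0.52555814, -0.668676  , -0.25071269],
       [-0.85033845, -0.30996578,  0.42525962,  0.66040727],
       [ 0.01623198,  0.79228142,  0.60993989,  0.79979337],
       [ 0.        ,  0.        ,  
[... 247 characters left out ...]
[[ 0.01560212,  0.99231865, -0.12272026,  0.38014359],
       [-0.99986484,  0.01612039,  0.00323136,  0.19677873],
       [ 0.00518484,  0.12265326,  0.99243604,  1.20672299],
       [ 0.        ,  0.        ,  0.        ,  1.        ]])}
wrist {'camera_matrix': array([[391.38335281,   0.        , 312.93455693],
       [  0.        , 391.38335281, 235.42475455],
       [  0.        ,   0.        ,   1.        ]]), 'k1': -0.05079526225909452, 'pose': array([[ 0.29286826,  0.92318427,  0.24891563,  0.22950628],
       [-0.95615061,  0.28332661,  0.07417573, -0.50418545],
       [-0.00204656, -0.25972455,  0.96568057,  0.38384944],
       [ 0.        ,  0.        ,  0.        ,  1.        ]])}
```

View pics/scene0.png

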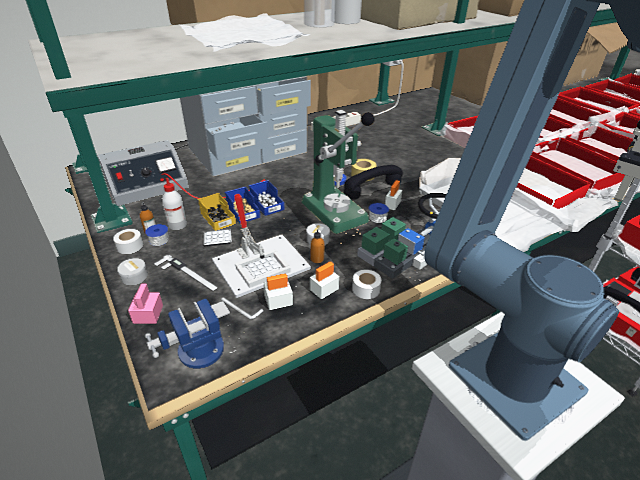

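View pics/top0.png

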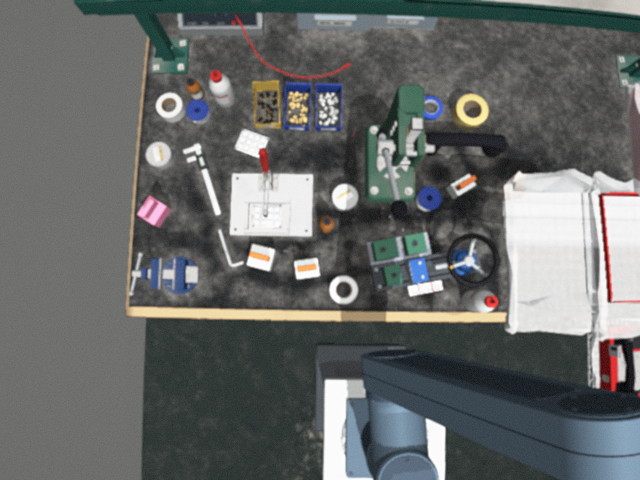

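View pics/wrist0.png

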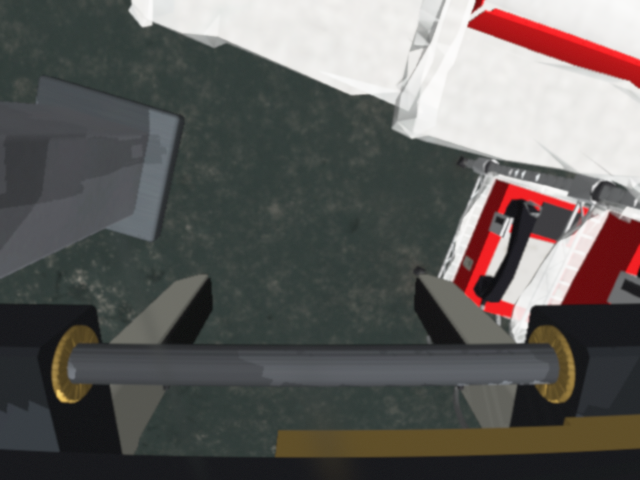

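```bash
cat > h.py <<'E'
import numpy as np,cv2
def load(f):
    z=np.load(f); return z
def rays(z,uv):
    uv=np.asarray(uv,float).reshape(-1,2); K=z["K"]; k1=float(z["k1"])
    p=(uv-[K[0,2],K[1,2]])/K[0,0]
    s=cv2.undistortPoints(uv.reshape(-1,1,2),K,np.array([k1,0,0,0.]) ).reshape(-1,2)
    return s
def world_z(z,uv,h):
    s=rays(z,uv); P=z["pose"]
    d=np.c_[s[:,0],-s[:,1],-np.ones(len(s))]@P[:3,:3].T
    o=P[:3,3]; t=(np.broadcast_to(h,len(s))-o[2])/d[:,2]
    return o+d*t[:,None]
def cloud(z,box=None):
    d=z["d"]; H,W=d.shape
    u0,v0,u1,v1=box or (0,0,W,H)
    uu,vv=np.meshgrid(np.arange(u0,u1),np.arange(v0,v1))
    uv=np.c_[uu.ravel(),vv.ravel()]; dd=d[v0:v1,u0:u1].ravel(); m=dd>0
    uv=uv[m];dd=dd[m]; s=rays(z,uv); P=z["pose"]
    c=np.c_[s[:,0],-s[:,1],-np.ones(len(s))]*dd[:,None]
    return c@P[:3,:3].T+P[:3,3],uv,z["im"][uv[:,1],uv[:,0]]
def proj(z,pts):
    P=z["pose"]; c=(np.atleast_2d(pts)-P[:3,3])@P[:3,:3]
    s=np.c_[c[:,0]/-c[:,2],-c[:,1]/-c[:,2]]; r2=(s**2).sum(1,keepdims=True)
    s=s*(1+float(z["k1"])*r2); return s*z["K"][0,0]+[z["K"][0,2],z["K"][1,2]]
def grab(n,f):
    from cell import robot
    p=robot.camera_params(n); im,d=robot.read_camera(n)
    np.savez(f"pics/{f}.npz",im=im,d=d,K=p["camera_matrix"],k1=p["k1"],pose=p["pose"])
    cv2.imwrite(f"pics/{f}.png",im[:,:,::-1]); return np.load(f"pics/{f}.npz")
E
python3 - <<'E'
from h import *
z=load("pics/top0.npz"); im=z["im"][:,:,::-1]
c=im[165:315,350:510]; cv2.imwrite("pics/topA.png",cv2.resize(c,None,fx=5,fy=4*1.25*0.8,interpolation=cv2.INTER_CUBIC) if 0 else cv2.resize(c,(640,600),interpolation=cv2.INTER_CUBIC))
c=im[225:305,220:370]; cv2.imwrite("pics/topB.png",cv2.resize(c,(750,400),interpolation=cv2.INTER_CUBIC))
for uv in [(472,258),(343,290),(261,257),(307,268),(465,185),(487,301),(328,225),(344,195),(429,199)]:
    print(uv, world_z(z,[uv],0.03)[0].round(3), z["d"][uv[1],uv[0]])
E
```

```text
(472, 258) [ 0.471 -0.227  0.03 ] 1.1201112
(343, 290) [0.383 0.116 0.03 ] 1.1914936
(261, 257) [0.465 0.332 0.03 ] 1.1208953
(307, 268) [0.439 0.211 0.03 ] 1.1199832
(465, 185) [ 0.669 -0.213  0.03 ] 1.1485718
(487, 301) [ 0.358 -0.265  0.03 ] 1.0536216
(328, 225) [0.553 0.157 0.03 ] 1.1275564
(344, 195) [0.634 0.115 0.03 ] 1.1872013
(429, 199) [ 0.628 -0.113  0.03 ] 1.221077
```

View pics/topA.png

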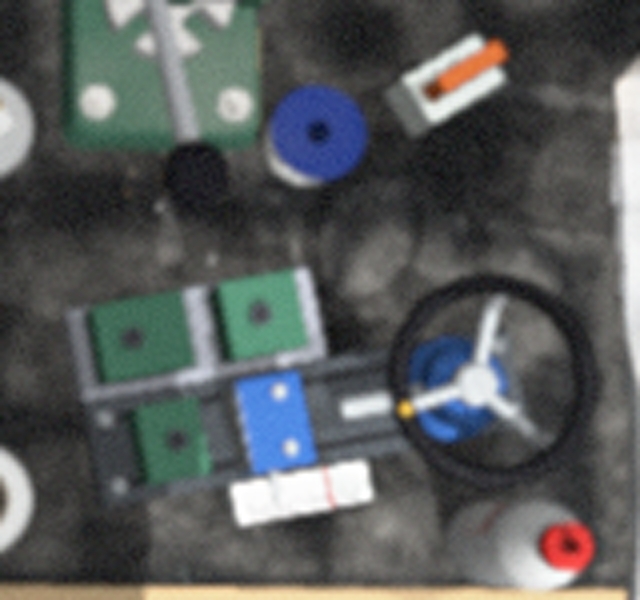

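View pics/topB.png

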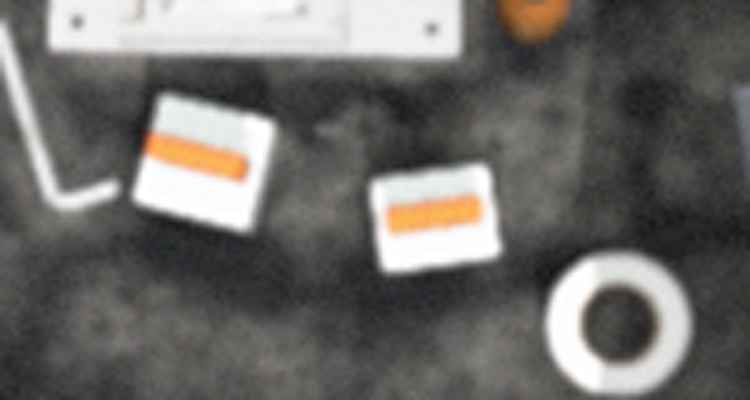

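Run:
```python
from h import *
z=load("pics/top0.npz")
p,uv,c=cloud(z,(350,225,515,320)); c=c.astype(int)
# rim
m=(p[:,2]>0.10)&(p[:,2]<0.135)&(c.max(1)<70)
q=p[m]
A=np.c_[2*q[:,:2],np.ones(len(q))];
for _ in range(5):
    s=np.linalg.lstsq(A,(q[:,:2]**2).sum(1),rcond=None)[0]; r=np.sqrt(s[2]+s[:2]@s[:2])
    e=abs(np.hypot(*(q[:,:2]-s[:2]).T)-r); k=e<0.012; q=q[k];A=A[k]
print("rim",len(q),s[:2],r,np.median(q[:,2]),q[:,2].min(),q[:,2].max())
# green stops tops
g=(c[:,1]>c[:,0]+15)&(c[:,1]>c[:,2]+5)&(p[:,2]>0.06)&(p[:,2]<0.09)
msk=np.zeros(z["d"].shape,np.uint8); msk[uv[g][:,1],uv[g][:,0]]=1
def comps(g):
    msk=np.zeros(z["d"].shape,np.uint8); msk[uv[g][:,1],uv[g][:,0]]=1
    n,l=cv2.connectedComponents(msk)
    for i in range(1,n):
        k=g&(l[uv[:,1],uv[:,0]]==i)
        if k.sum()<30: continue
        (cx,cy),(w,h),a=cv2.minAreaRect((p[k][:,:2]*1000).astype(np.float32))
        print(k.sum(),"ctr",round(cx,1),round(cy,1),"size",round(w,1),round(h,1),"ang",round(a,1),"z",np.median(p[k][:,2]).round(4), "n",k.sum())
print("green");comps(g)
b=(c[:,2]>c[:,0]+50)&(c[:,2]>120)&(p[:,2]>0.06)&(p[:,2]<0.09)
print("blue");comps(b)
w=(c.min(1)>150)&(p[:,2]>0.02)&(p[:,2]<0.045)
print("white");comps(w)
red=(c[:,0]>c[:,1]+40)&(c[:,0]>c[:,2]+40)&(p[:,2]<0.06)
print("red",[(u.tolist(),cc.tolist(),pp.round(4).tolist()) for u,cc,pp in zip(uv[red],c[red],p[red]) if u[0]<450][:12])
y=(c[:,0]>c[:,2]+70)&(c[:,1]>c[:,2]+50)&(p[:,2]>0.09)
print("yellow",p[y].round(4),uv[y],world_z(z,uv[y].mean(0),0.118) if y.any() else 0)
# spacers
for name,box in [("L",(235,235,285,280)),("M",(285,250,325,285)),("R",(440,165,485,205)),("roll",(325,270,365,310)),("oil",(315,210,342,240)),("solvent",(450,285,505,320)),("tin?",(325,175,365,215)),("spool",(410,180,445,215))]:
    p,uv,c=cloud(z,box); c=c.astype(int); 
    print(name)
    orr=(c[:,0]>c[:,2]+60)&(p[:,2]>0.06); 
    wh=(p[:,2]>0.038)&(p[:,2]<0.06)
    comps(orr); comps(wh)
```

```text
rim 778 [ 0.46007747 -0.19550077] 0.06008750186084656 0.12199122736255885 0.11344443432503759 0.12853372071146363
green
371 ctr 503.4 -63.5 size 47.6 52.2 ang 11.3 z 0.0761 n 371
423 ctr 488.2 12.8 size 47.9 58.2 ang 10.9 z 0.0763 n 423
293 ctr 423.6 -5.6 size 49.4 40.7 ang 9.9 z 0.0763 n 293
blue
35 ctr 470.5 -182.0 size 9.0 24.9 ang 46.1 z 0.0754 n 35
372 ctr 436.3 -71.2 size 60.0 43.2 ang 10.9 z 0.0761 n 372
40 ctr 443.8 -191.9 size 25.4 9.2 ang 70.7 z 0.0753 n 40
white
554 ctr 436.3 -328.7 size 20.6 251.5 ang 89.3 z 0.0378 n 554
99 ctr 504.1 -104.0 size 28.0 65.8 ang 76.0 z 0.0315 n 99
100 ctr 492.2 -33.0 size 24.7 62.1 ang 80.9 z 0.0313 n 100
116 ctr 384.7 89.7 size 59.0 18.5 ang 0.5 z 0.0415 n 116
363 ctr 392.9 -99.1 size 28.2 92.8 ang 10.7 z 0.0313 n 363
red [([432, 289], [238, 194, 193], [0.3883, -0.1172, 0.0311])]
yellow [[ 0.4459 -0.1393  0.1262]
 [ 0.4435 -0.137   0.1256]
 [ 0.4435 -0.139   0.1273]
 [ 0.4438 -0.1429  0.1227]
 [ 0.4411 -0.1371  0.1252]
 [ 0.4413 -0.1402  0.1233]
 [ 0.441  -0.1413  0.1275]
 [ 0.4389 -0.1382  0.1214]
 [ 0.4389 -0.1408  0.121 ]
 [ 0.439  -0.14
[... 196 characters left out ...]
12.8 ang 76.6 z 0.0861 n 106
383 ctr 464.6 330.5 size 60.5 54.1 ang 76.0 z 0.051 n 383
M
98 ctr 436.9 211.3 size 12.8 47.4 ang 9.1 z 0.0863 n 98
277 ctr 437.8 211.3 size 43.8 60.0 ang 8.9 z 0.051 n 277
R
99 ctr 664.6 -199.4 size 13.6 49.3 ang 34.0 z 0.0857 n 99
222 ctr 665.2 -200.1 size 36.5 62.8 ang 31.3 z 0.0509 n 222
roll
390 ctr 385.4 115.3 size 70.5 70.9 ang 35.8 z 0.0416 n 390
oil
95 ctr 548.4 162.1 size 27.4 33.4 ang 2.1 z 0.0725 n 95
solvent
122 ctr 359.6 -231.1 size 27.9 28.0 ang 12.5 z 0.1456 n 122
54 ctr 361.9 -213.4 size 19.2 52.3 ang 82.2 z 0.0496 n 54
tin?
475 ctr 627.4 114.1 size 67.0 66.6 ang 70.8 z 0.041 n 475
spool
388 ctr 628.4 -111.6 size 63.8 60.8 ang 87.5 z 0.0414 n 388
```

Run:
```python
from h import *
z=load("pics/top0.npz"); im=z["im"]
p,uv,c=cloud(z)
m=(p[:,2]>0.13)&(p[:,0]>0.25)&(p[:,0]<0.75)&(p[:,1]>-0.5)&(p[:,1]<0.45)
msk=np.zeros(z["d"].shape,np.uint8); msk[uv[m][:,1],uv[m][:,0]]=1
n,l=cv2.connectedComponents(msk)
for i in range(1,n):
    k=m&(l[uv[:,1],uv[:,0]]==i)
    if k.sum()<8: continue
    print(k.sum(),p[k].min(0).round(3),p[k].max(0).round(3),np.median(c[k],0))
# near part of press
m=(p[:,2]>0.13)&(abs(p[:,1]+0.02)<0.1)&(p[:,0]>0.4)&(p[:,0]<0.62)
for a in np.arange(0.4,0.62,0.02):
    k=m&(p[:,0]>=a)&(p[:,0]<a+0.02)
    if k.any(): print(a.round(2),p[k].min(0).round(3),p[k].max(0).round(3),k.sum())
U=np.array([.4601,-.1955]);ya=np.deg2rad(100.9);R=np.array([[np.cos(ya),-np.sin(ya)],[np.sin(ya),np.cos(ya)]])
for nme,pt in [("tip",(419.5,283.7)),("red",(432.6,287))]:
    w=world_z(z,[pt],0.034)[0]; print(nme,(w[:2]-U)@R)
c2=im[270:305,400:450,::-1]; cv2.imwrite("pics/tip.png",cv2.resize(c2,None,fx=12,fy=12,interpolation=cv2.INTER_CUBIC))
s=load("pics/scene0.npz"); c2=s["im"][180:300,300:440,::-1]; cv2.imwrite("pics/sc.png",cv2.resize(c2,None,fx=5,fy=5,interpolation=cv2.INTER_CUBIC)[:600,:700])
```

```text
2436 [ 0.515 -0.067  0.198] [0.75  0.06  0.419] [102. 123. 109.]
144 [0.684 0.309 0.13 ] [0.715 0.331 0.187] [153.  47.  45.]
139 [ 0.346 -0.246  0.131] [ 0.374 -0.217  0.17 ] [204.  64.  61.]
7832 [ 0.25  -0.165  0.172] [0.268 0.039 0.799] [34. 41. 46.]
0.5 [0.515 0.032 0.397] [0.52  0.051 0.412] 36
0.52 [0.52  0.026 0.396] [0.54  0.057 0.419] 178
0.54 [0.54  0.03  0.376] [0.56  0.054 0.414] 58
0.56 [0.56  0.037 0.359] [0.58  0.048 0.381] 53
0.58 [0.58  0.038 0.338] [0.6   0.048 0.362] 47
0.6 [0.601 0.037 0.32 ] [0.619 0.048 0.344] 44
tip [0.12101755 0.03615993]
red [0.08861091 0.05079022]
```

View pics/tip.png

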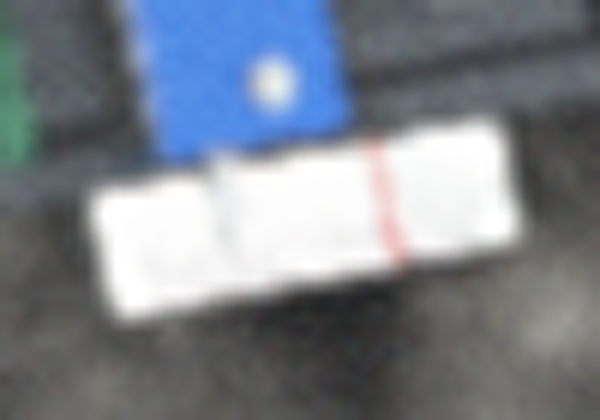

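View pics/sc.png

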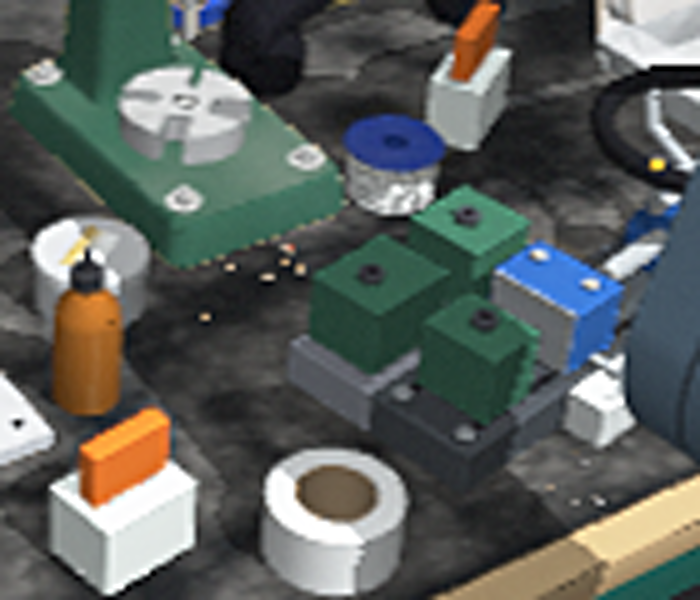

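```bash
cat > m.py <<'E'
import numpy as np
from scipy.spatial.transform import Rotation as Ro
def Rdown(yaw_y_deg):
    a=np.deg2rad(yaw_y_deg); y=np.array([np.cos(a),np.sin(a),0]); z=np.array([0,0,-1.]); x=np.cross(y,z)
    return Ro.from_matrix(np.c_[x,y,z])
def rel(pos,yaw,st=None):
    from cell import robot
    st=st or robot.state()
    R=Ro.from_rotvec(st["tcp_rot"]); t=R.inv().apply(np.array(pos)-st["position"]); w=(R.inv()*Rdown(yaw)).as_rotvec()
    return np.r_[t,w].round(4).tolist()
def yaw(st):
    y=Ro.from_rotvec(st["tcp_rot"]).apply([0,1,0]); return np.rad2deg(np.arctan2(y[1],y[0]))
def show():
    from cell import robot
    s=robot.state(); print("t",round(s["clock"],3),"pos",s["position"].round(4),"yaw",yaw(s).round(2),"tilt",np.rad2deg(np.arccos(-Ro.from_rotvec(s["tcp_rot"]).apply([0,0,1])[2])).round(2),"F",s["contact_force"].round(2),"w",round(s["gripper_width"],4),"q",s["qpos"].round(2)); return s
E
python3 - <<'E'
from m import *
show(); print(rel((.4416,-.2526,.235),-108))
E
```

```text
t 0.15 pos [ 0.1614 -0.5254  0.232 ] yaw -72.94 tilt 0.08 F [-0.71 -0.56  0.41] w 0.0928 q [-1.48  0.26  1.54 -0.    1.35 -0.2 ]
[0.348, -0.1786, -0.0026, -0.0014, 0.0002, 0.6119]
```

>>> apply_moves:
  series: [0.348,-0.1786,-0.0026,-0.0014,0.0,0.612,0.348,-0.1786,-0.0026,-0.0014,0.0,0.612,0.348,-0.1786,-0.0026,-0.0014,0.0,0.612,0.348,-0.1786,-0.0026,-0.0014,0.0,0.612,0.348,-0.1786,-0.0026,-0.0014,0.0,0.612]
  hand: 0.45
  squeeze: 40

```text
clock: 0.78
position: [0.3778, -0.3147, 0.2344]
tcp_rot: [3.102, -0.494, -0.0]
contact_force: [0.4, -0.9, -0.6]
gripper_width: 0.0478
```

Run:
```python
from m import *
show(); print(rel((.4416,-.2526,.235),-108))
```

```text
t 0.775 pos [ 0.3778 -0.3147  0.2344] yaw -108.09 tilt 0.0 F [ 0.43 -0.87 -0.56] w 0.0478 q [-0.92  0.15  1.67 -0.    1.32  0.96]
[0.0414, -0.0788, -0.0006, 0.0001, 0.0, -0.0016]
```

>>> apply_moves:
  series: [0.0414,-0.0788,0.0,0,0,0,0.0414,-0.0788,0.0,0,0,0,0.0414,-0.0788,0.0,0,0,0]

```text
clock: 1.15
position: [0.4425, -0.2509, 0.2341]
tcp_rot: [-3.103, 0.488, 0.001]
contact_force: [0.2, -1.0, -0.7]
gripper_width: 0.0422
```

Run:
```python
from m import *
from h import *
show(); print(rel((.4416,-.2526,.113),-108))
z=grab("wrist","w1"); grab("top","t1")
```

```text
t 1.15 pos [ 0.4425 -0.2509  0.2341] yaw -107.87 tilt 0.04 F [ 0.16 -0.98 -0.66] w 0.0422 q [-0.74  0.18  1.63  0.    1.33  1.15]
[-0.0003, 0.0019, 0.1211, -0.0003, 0.0005, 0.0023]
```

View pics/w1.png

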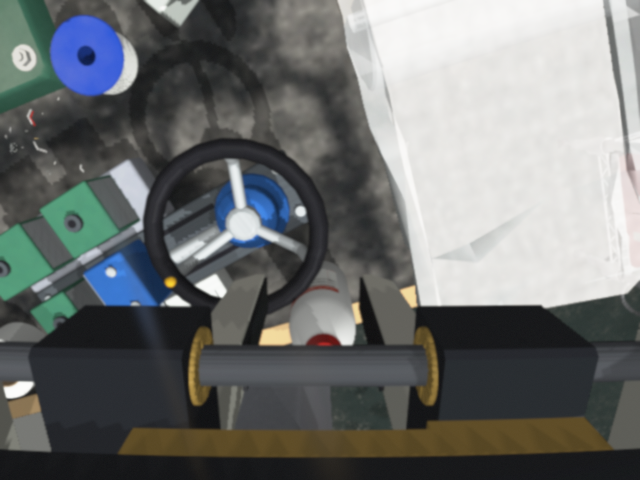

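Run:
```python
from h import *
z=load("pics/w1.npz")
print(z["pose"][:3,3], proj(z,[[.4601,-.1955,.115],[.4416,-.2526,.115],[.4425,-.2509,.22]]))
p,uv,c=cloud(z,(130,120,345,320)); c=c.astype(int)
m=(p[:,2]>0.105)&(p[:,2]<0.13)&(c.max(1)<80); q=p[m]
for _ in range(6):
    A=np.c_[2*q[:,:2],np.ones(len(q))]; s=np.linalg.lstsq(A,(q[:,:2]**2).sum(1),rcond=None)[0]; r=np.sqrt(s[2]+s[:2]@s[:2])
    e=abs(np.hypot(*(q[:,:2]-s[:2]).T)-r); q=q[e<0.010]
print(s[:2],r,len(q),np.percentile(q[:,2],[5,50,95]))
y=(c[:,0]>150)&(c[:,1]>110)&(c[:,2]<80)&(p[:,2]>0.1)
w=p[y].mean(0); print("yellow",w,np.rad2deg(np.arctan2(w[1]-s[1],w[0]-s[0])),y.sum())
# spokes: bright pts with z .09-.12 radius 48..55
rr=np.hypot(p[:,0]-s[0],p[:,1]-s[1]); a=np.rad2deg(np.arctan2(p[:,1]-s[1],p[:,0]-s[0]))
k=(rr>.035)&(rr<.054)&(p[:,2]>.075)&(c.min(1)>90); h=np.histogram(a[k],np.arange(-180,181,6)); print([(int(e),int(n)) for e,n in zip(h[1],h[0]) if n>3], np.percentile(p[k][:,2],[10,50,90]))
```

```text
[ 0.5104418  -0.27282328  0.38594655] [[232.28175793 233.33556016]
 [315.91382925 233.42095069]
 [313.2726257  291.46556389]]
[ 0.46123543 -0.19912405] 0.05873205780976077 8762 [0.11646694 0.12077343 0.12248153]
yellow [ 0.44131032 -0.1413318   0.12284142] 109.02272839820384 83
[(-144, 22), (-138, 125), (-132, 93), (-96, 9), (-90, 6), (-60, 41), (-54, 15), (-48, 9), (-18, 115), (-12, 104), (-6, 18), (102, 151), (108, 133), (114, 12)] [0.0880987  0.09033758 0.10485539]
```

Run:
```python
from m import *
show(); print(rel((.4421,-.2546,.113),-108))
```

```text
t 1.25 pos [ 0.4412 -0.2528  0.2341] yaw -108.04 tilt 0.05 F [ 0.21  0.04 -0.47] w 0.0421 q [-0.74  0.18  1.63 -0.    1.33  1.15]
[0.0015, 0.0014, 0.1211, 0.0004, 0.0008, -0.0008]
```

>>> apply_moves:
  series: [0.0015,0.0014,0.05,0.0004,0.0008,0,0.0015,0.0014,0.09,0.0004,0.0008,0,0.0015,0.0014,0.121,0.0004,0.0008,0,0.0015,0.0014,0.121,0.0004,0.0008,0]

```text
clock: 1.75
position: [0.4396, -0.2545, 0.111]
tcp_rot: [-3.099, 0.496, 0.008]
contact_force: [1.5, 0.1, -0.0]
gripper_width: 0.0422
```

>>> apply_moves:
  series: [0,0,0,0,0,0,0,0,0,0,0,0,0,0,0,0,0,0]
  hand: 0.0
  squeeze: 25

```text
clock: 2.12
position: [0.4401, -0.2551, 0.1121]
tcp_rot: [-3.1, 0.496, 0.005]
contact_force: [2.4, 6.5, 1.4]
gripper_width: 0.0165
```

Run:
```python
from m import *
show()
```

```text
t 2.125 pos [ 0.4401 -0.2551  0.1121] yaw -108.19 tilt 0.21 F [2.37 6.52 1.4 ] w 0.0165 q [-0.74  0.3   1.79 -0.    1.05  1.14]
```

>>> apply_moves:
  series: [0,0,0,0,0,0,0,0,0,0,0,0]

```text
clock: 2.38
position: [0.4405, -0.2538, 0.1122]
tcp_rot: [-3.098, 0.496, 0.004]
contact_force: [2.7, 5.0, -2.4]
gripper_width: 0.0132
```

Run:
```python
from m import *
show()
```

```text
t 2.375 pos [ 0.4405 -0.2538  0.1122] yaw -108.2 tilt 0.27 F [ 2.72  4.98 -2.35] w 0.0132 q [-0.74  0.3   1.79  0.    1.05  1.14]
```

>>> apply_moves:
  series: [0.0083,-0.0006,0,0,0,-0.14,0.0165,-0.0023,0,0,0,-0.279,0.0244,-0.0052,0,0,0,-0.419,0.0318,-0.0091,0,0,0,-0.559,0.0386,-0.014,0,0,0,-0.698]

```text
clock: 3.0
position: [0.4818, -0.2533, 0.1122]
tcp_rot: [-3.081, -0.601, 0.003]
contact_force: [0.2, -1.4, -2.1]
gripper_width: 0.0133
```

```bash
cat > arc.py <<'E'
from m import *
import sys
from cell import robot
C=np.array([float(sys.argv[1]),float(sys.argv[2])]); R=0.06
s=show(); d=s["position"][:2]-C; a=np.rad2deg(np.arctan2(d[1],d[0])); print("radial ang",a.round(2),"radius",np.hypot(*d).round(4))
step=float(sys.argv[3]); n=int(sys.argv[4]); off=float(sys.argv[5]) if len(sys.argv)>5 else yaw(s)-a
out=[]
for k in range(1,n+1):
    th=a+step*k; p=np.r_[C+R*np.array([np.cos(np.deg2rad(th)),np.sin(np.deg2rad(th))]),0.112]
    out.append(rel(p,th+off,s))
for o in out: print(o)
E
python3 arc.py .4598 -.1968 8 5 0
```

```text
t 3.0 pos [ 0.4818 -0.2533  0.1122] yaw -67.93 tilt 0.19 F [ 0.23 -1.44 -2.12] w 0.0133 q [-0.69  0.36  1.71  0.    1.08  0.5 ]
radial ang -68.73 radius 0.0607
[0.0084, -0.0011, 0.0002, -0.0033, 0.0008, -0.1257]
[0.0166, -0.0028, 0.0002, -0.0034, 0.0006, -0.2654]
[0.0245, -0.0055, 0.0002, -0.0034, 0.0003, -0.405]
[0.0319, -0.0093, 0.0002, -0.0034, 0.0001, -0.5446]
[0.0388, -0.0142, 0.0002, -0.0035, -0.0002, -0.6842]
```

>>> apply_moves:
  series: [0.0083,-0.0008,0,-0.003,0,-0.137,0.0165,-0.0025,0,-0.003,0,-0.276,0.0244,-0.0053,0,-0.003,0,-0.415,0.0318,-0.0092,0,-0.003,0,-0.555,0.0387,-0.0141,0,-0.003,0,-0.695]

```text
clock: 3.62
position: [0.5128, -0.2264, 0.1122]
tcp_rot: [2.689, 1.621, -0.001]
contact_force: [1.3, -2.0, -3.6]
gripper_width: 0.0133
```

```bash
python3 arc.py .4598 -.1968 8 5 0; python3 -c "
from h import *
grab('top','t2')"
```

```text
t 3.625 pos [ 0.5128 -0.2264  0.1122] yaw -27.83 tilt 0.08 F [ 1.3  -1.98 -3.64] w 0.0133 q [-0.61  0.38  1.67 -0.    1.08 -0.13]
radial ang -29.21 radius 0.0607
[0.0084, -0.0011, 0.0002, 0.0007, 0.0011, -0.1155]
[0.0166, -0.0026, 0.0002, 0.0007, 0.0012, -0.2551]
[0.0245, -0.0053, 0.0002, 0.0006, 0.0012, -0.3947]
[0.032, -0.0091, 0.0002, 0.0005, 0.0012, -0.5344]
[0.0389, -0.0138, 0.0001, 0.0004, 0.0013, -0.674]
```

>>> apply_moves:
  series: [0.0083,-0.0009,0,0,0.001,-0.132,0.0165,-0.0025,0,0,0.001,-0.27,0.0244,-0.0053,0,0,0.001,-0.41,0.0319,-0.0091,0,0,0.001,-0.55,0.0388,-0.014,0,0,0.001,-0.69]

```text
clock: 4.3
position: [0.5189, -0.1855, 0.1122]
tcp_rot: [1.971, 2.443, -0.001]
contact_force: [-0.2, -3.9, -3.9]
gripper_width: 0.013
```

```bash
python3 arc.py .4598 -.1968 8 5 0; python3 -c "
from h import *
z=grab('top','t3')
cv2.imwrite('pics/t3c.png',cv2.resize(z['im'][165:315,350:510,::-1],(640,600),interpolation=cv2.INTER_CUBIC))"
```

```text
t 4.3 pos [ 0.5189 -0.1855  0.1122] yaw 12.21 tilt 0.12 F [-0.21 -3.88 -3.85] w 0.013 q [-0.55  0.37  1.7  -0.    1.07 -0.76]
radial ang 10.78 radius 0.0602
[0.0084, -0.0005, 0.0002, 0.0007, 0.002, -0.1148]
[0.0166, -0.0021, 0.0001, 0.0005, 0.0021, -0.2544]
[0.0245, -0.0047, 0.0001, 0.0004, 0.0021, -0.394]
[0.032, -0.0085, 0.0001, 0.0002, 0.0021, -0.5336]
[0.0389, -0.0132, 0.0001, 0.0001, 0.0022, -0.6733]
```

View pics/t3c.png

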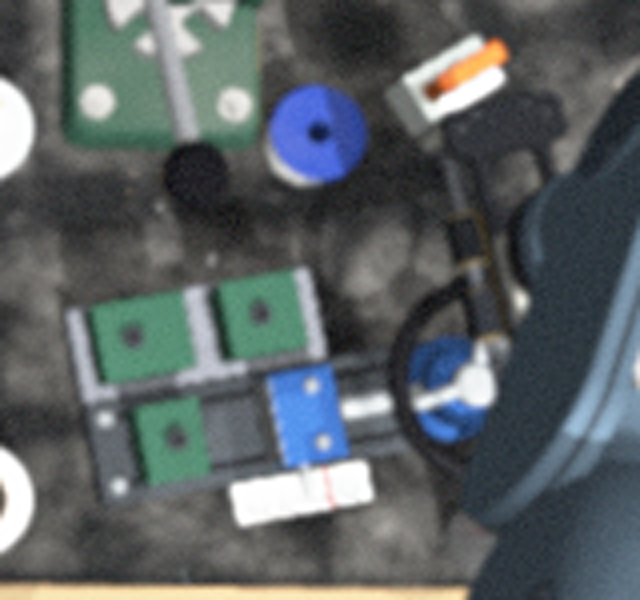

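>>> apply_moves:
  series: [0.0084,-0.0006,0,0,0.002,-0.132,0.0166,-0.0022,0,0,0.002,-0.27,0.0245,-0.005,0,0,0.002,-0.41,0.032,-0.0088,0,0,0.002,-0.55,0.0389,-0.0136,0,0,0.002,-0.69]

```text
clock: 4.97
position: [0.4972, -0.1508, 0.1122]
tcp_rot: [1.018, 2.971, -0.002]
contact_force: [1.1, -5.7, -5.9]
gripper_width: 0.0135
```

```bash
python3 arc.py .4598 -.1968 8 5 0
cat > gap.py <<'E'
from h import *
import sys
def meas(f):
    z=load(f"pics/{f}.npz"); U=np.array([.4601,-.1955]);ya=np.deg2rad(100.9);R=np.array([[np.cos(ya),-np.sin(ya)],[np.sin(ya),np.cos(ya)]])
    p,uv,c=cloud(z,(350,225,460,320)); c=c.astype(int); q=(p[:,:2]-U)@R
    b=(c[:,2]>c[:,0]+50)&(c[:,2]>120)&(p[:,2]>0.072)&(p[:,2]<0.08)&(q[:,0]>.09)&(abs(q[:,1])<.025)
    g=(c[:,1]>c[:,0]+15)&(c[:,1]>c[:,2]+5)&(p[:,2]>0.072)&(p[:,2]<0.08)&(abs(q[:,1])<.02)&(q[:,0]>.1)
    w=(c.min(1)>150)&(p[:,2]>.02)&(p[:,2]<.045)&(q[:,1]>.03)&(q[:,0]>.05)&(q[:,0]<.17)
    r=(c[:,0]>c[:,1]+15)&(p[:,2]<.045)&(q[:,1]>.03)&(q[:,0]>.05)&(q[:,0]<.17)
    print(f,"blue x mean",q[b][:,0].mean().round(4),"5/95%",np.percentile(q[b][:,0],[3,97]).round(4),b.sum(),"green",q[g][:,0].mean().round(4),"rail",q[w][:,0].mean().round(4),"red",q[r][:,0].mean().round(4),r.sum())
    return z
for f in sys.argv[1:]: meas(f)
E
python3 - <<'E'
from h import *
z=grab('top','t4')
cv2.imwrite('pics/t4c.png',cv2.resize(z['im'][270:305,400:450,::-1],None,fx=12,fy=12,interpolation=cv2.INTER_CUBIC))
E
python3 gap.py top0 t1 t2 t3 t4
```

```text
t 4.975 pos [ 0.4972 -0.1508  0.1122] yaw 52.15 tilt 0.12 F [ 1.14 -5.7  -5.9 ] w 0.0135 q [-0.51  0.32  1.77 -0.    1.05 -1.42]
radial ang 50.9 radius 0.0593
[0.0083, 0.0003, 0.0002, -0.0011, 0.0017, -0.1178]
[0.0166, -0.0013, 0.0002, -0.0012, 0.0016, -0.2574]
[0.0245, -0.004, 0.0002, -0.0013, 0.0015, -0.397]
[0.032, -0.0077, 0.0001, -0.0014, 0.0015, -0.5367]
[0.0388, -0.0125, 0.0001, -0.0016, 0.0014, -0.6763]
top0 blue x mean 0.127 5/95% [0.1071 0.1466] 290 green 0.1938 rail 0.1092 red 0.1106 402
t1 blue x mean 0.1267 5/95% [0.1066 0.1461] 291 green 0.194 rail 0.1087 red 0.1109 403
t2 blue x mean 0.1124 5/95% [0.0928 0.1319] 288 green 0.1932 rail 0.1089 red 0.1116 370
t3 blue x mean 0.109 5/95% [0.0918 0.1255] 245 green 0.1936 rail 0.109 red 0.111 394
t4 blue x mean 0.1051 5/95% [0.0909 0.1185] 201 green 0.1939 rail 0.109 red 0.11 405
```

View pics/t4c.png

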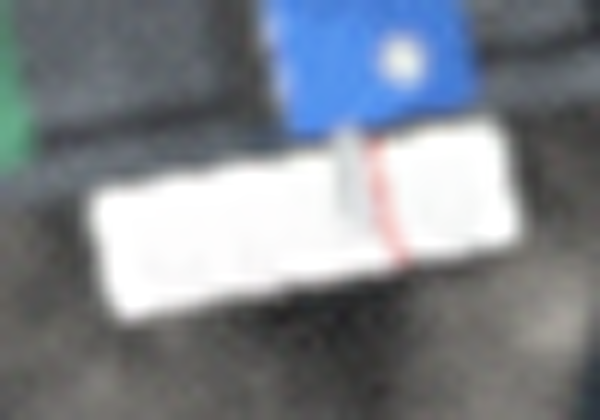

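>>> apply_moves:
  series: [0.0073,-0.0006,0,0,0.001,-0.118,0.0145,-0.002,0,0,0.001,-0.24,0.0215,-0.0042,0,0,0.001,-0.362,0.0282,-0.0072,0,0,0.001,-0.485,0.0344,-0.011,0,0,0.001,-0.607]

```text
clock: 5.65
position: [0.4633, -0.1384, 0.1122]
tcp_rot: [0.076, 3.139, -0.003]
contact_force: [4.4, -2.6, -7.0]
gripper_width: 0.0132
```

```bash
python3 arc.py .4598 -.1968 8 1 0
python3 - <<'E'
from h import *
z=grab('top','t5')
cv2.imwrite('pics/t5c.png',cv2.resize(z['im'][270:305,400:450,::-1],None,fx=12,fy=12,interpolation=cv2.INTER_CUBIC))
E
python3 gap.py t4 t5
```

```text
t 5.65 pos [ 0.4633 -0.1384  0.1122] yaw 87.22 tilt 0.13 F [ 4.35 -2.57 -7.04] w 0.0132 q [-0.52  0.26  1.86 -0.    1.02 -2.04]
radial ang 86.53 radius 0.0585
[0.0083, 0.001, 0.0002, -0.0019, 0.0012, -0.1275]
t4 blue x mean 0.1051 5/95% [0.0909 0.1185] 201 green 0.1939 rail 0.109 red 0.11 405
t5 blue x mean 0.1015 5/95% [0.0908 0.1113] 75 green 0.1933 rail 0.1088 red 0.1205 327
```

View pics/t5c.png

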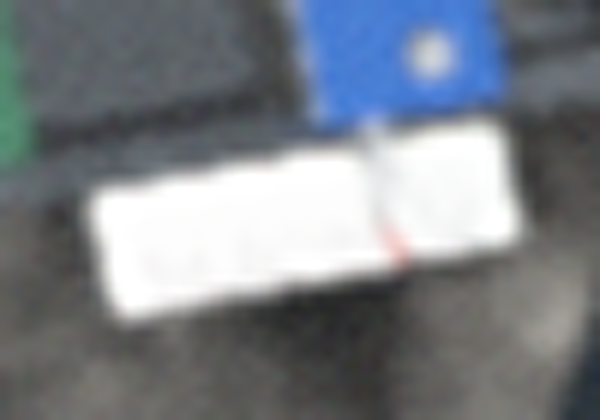

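>>> apply_moves:
  series: [0,0,0,0,0,0,0,0,0,0,0,0,0,0,-0.03,0,0,0,0,0,-0.08,0,0,0,0,0,-0.13,0,0,0]
  hand: 0.4

```text
clock: 6.32
position: [0.4622, -0.1378, 0.2437]
tcp_rot: [-0.072, -3.141, 0.003]
contact_force: [1.1, -0.8, 0.1]
gripper_width: 0.0374
```

Run:
```python
from m import *
from h import *
show()
print(proj(dict(grab("wrist","w6")),[[.4601-.0172-.048,-.1955+.0894-.009,.03]]))
```

```text
t 6.325 pos [ 0.4622 -0.1378  0.2437] yaw 87.38 tilt 0.1 F [ 1.12 -0.82  0.07] w 0.0374 q [-0.52  0.13  1.67 -0.    1.34 -2.05]
[[334.50905009 135.47025102]]
```

View pics/w6.png

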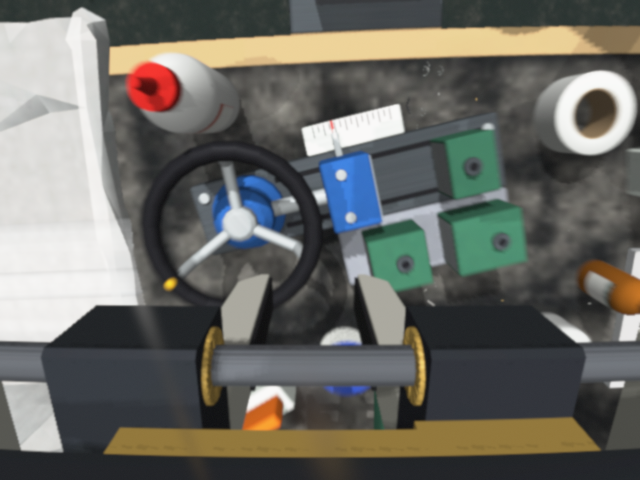

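Run:
```python
from h import *
z=load("pics/w6.npz"); cv2.imwrite("pics/w6c.png",cv2.resize(z["im"][95:195,285:405,::-1],None,fx=6,fy=6,interpolation=cv2.INTER_CUBIC))
p,uv,c=cloud(z,(130,90,520,320)); c=c.astype(int)
m=(p[:,2]>0.105)&(p[:,2]<0.13)&(c.max(1)<80); q=p[m]
for _ in range(6):
    A=np.c_[2*q[:,:2],np.ones(len(q))]; s=np.linalg.lstsq(A,(q[:,:2]**2).sum(1),rcond=None)[0]; r=np.sqrt(s[2]+s[:2]@s[:2])
    e=abs(np.hypot(*(q[:,:2]-s[:2]).T)-r); q=q[e<0.010]
print(s[:2],r,len(q))
y=(c[:,0]>150)&(c[:,1]>110)&(c[:,2]<80)&(p[:,2]>0.1)&(uv[:,0]<230)
w=p[y].mean(0); a0=np.rad2deg(np.arctan2(w[1]-s[1],w[0]-s[0])); print("yellow",w,a0,y.sum())
gr=(c[:,1]>c[:,0]+12)&(c[:,1]>c[:,2]+5)&(p[:,2]>0.072)&(p[:,2]<0.08)
bl=(c[:,2]>c[:,0]+50)&(p[:,2]>0.072)&(p[:,2]<0.08)&(uv[:,0]>310)
for nm,g in (("g",gr),("b",bl)):
    msk=np.zeros(z["d"].shape,np.uint8); msk[uv[g][:,1],uv[g][:,0]]=1
    n,l=cv2.connectedComponents(msk)
    for i in range(1,n):
        k=g&(l[uv[:,1],uv[:,0]]==i)
        if k.sum()<150: continue
        (cx,cy),(ww,h),a=cv2.minAreaRect((p[k][:,:2]*1000).astype(np.float32)); print(nm,k.sum(),round(cx,1),round(cy,1),round(ww,1),round(h,1),round(a,1))
```

```text
[ 0.45828975 -0.19631459] 0.05885484216386805 8175
yellow [ 0.49495422 -0.24648236  0.12251752] -53.83928303087026 69
g 2638 421.8 -6.2 50.0 40.2 11.5
g 3503 487.6 11.5 51.0 59.5 10.6
g 2743 502.8 -64.7 50.5 50.5 11.0
b 3370 441.5 -105.5 60.1 41.7 11.0
```

View pics/w6c.png

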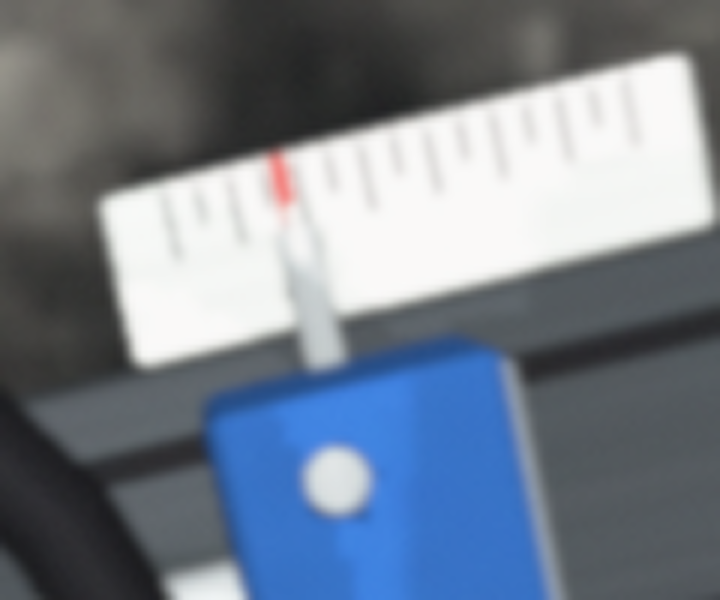

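Run:
```python
from m import *
show(); print(rel((.36,-.05,.28),120)); print(rel((.34,.12,.28),140))
```

```text
t 6.375 pos [ 0.4652 -0.1394  0.2508] yaw 87.4 tilt 0.7 F [ 1.75 -1.1   4.36] w 0.0371 q [-0.52  0.12  1.66 -0.    1.35 -2.05]
[0.1088, 0.0843, -0.0308, -0.0096, 0.0078, -0.569]
[0.1365, 0.2532, -0.0323, -0.0111, 0.0062, -0.9181]
```

>>> apply_moves:
  series: [0.06,0.03,-0.03,-0.005,0.004,-0.17,0.108,0.084,-0.031,-0.01,0.007,-0.35,0.12,0.145,-0.032,-0.01,0.007,-0.53,0.13,0.2,-0.032,-0.011,0.006,-0.71,0.1365,0.253,-0.032,-0.011,0.006,-0.89]

```text
clock: 7.0
position: [0.3394, 0.1202, 0.2804]
tcp_rot: [-1.29, 2.862, -0.001]
contact_force: [1.5, -0.1, 0.6]
gripper_width: 0.0369
```

Run:
```python
from m import *
show(); print(rel((.4647,.3304,.22),166.3))
```

```text
t 7.0 pos [0.3394 0.1202 0.2804] yaw 138.51 tilt 0.14 F [ 1.53 -0.14  0.59] w 0.0369 q [ 0.03 -0.14  1.84  0.    1.43 -2.39]
[-0.2404, 0.0455, 0.0607, -0.0021, 0.0012, -0.485]
```

>>> apply_moves:
  series: [-0.06,0.011,0.01,0,0,-0.16,-0.12,0.022,0.02,0,0,-0.32,-0.18,0.034,0.04,0,0,-0.485,-0.2404,0.0455,0.06,-0.002,0.001,-0.485,-0.2404,0.0455,0.06,-0.002,0.001,-0.485]
  hand: 0.45

```text
clock: 7.62
position: [0.4647, 0.3327, 0.2171]
tcp_rot: [1.939, -2.466, -0.003]
contact_force: [-0.5, -1.1, 0.6]
gripper_width: 0.0418
```

Run:
```python
from m import *
from h import *
show()
z=grab("wrist","w7")
show()
p,uv,c=cloud(z); c=c.astype(int)
near=(np.hypot(p[:,0]-.465,p[:,1]-.33)<.06)
for nm,g in (("rib",near&(c[:,0]>c[:,2]+60)&(p[:,2]>.078)&(p[:,2]<.095)),("ribtopbody",near&(p[:,2]>.044)&(p[:,2]<.056)&(c.min(1)>120))):
    (cx,cy),(w,h),a=cv2.minAreaRect((p[g][:,:2]*1000).astype(np.float32)); print(nm,g.sum(),round(cx,1),round(cy,1),round(w,1),round(h,1),round(a,1),np.median(p[g][:,2]).round(4))
```

```text
t 7.625 pos [0.4647 0.3327 0.2171] yaw 166.34 tilt 0.29 F [-0.54 -1.13  0.6 ] w 0.0418 q [ 0.43  0.31  1.5   0.    1.33 -2.48]
t 7.675 pos [0.4644 0.3315 0.2184] yaw 166.32 tilt 0.22 F [0.42 0.04 0.3 ] w 0.0421 q [ 0.42  0.31  1.5   0.    1.33 -2.48]
rib 1136 464.0 331.0 49.6 13.0 76.1 0.0846
ribtopbody 3556 464.0 331.0 60.1 55.8 76.2 0.0498
```

View pics/w7.png

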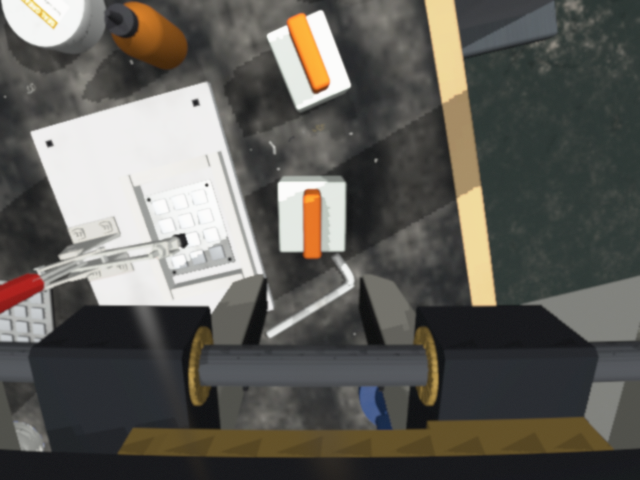

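Run:
```python
from m import *
from h import *
for f in("top0","w7"):
    z=load(f"pics/{f}.npz"); p,uv,c=cloud(z)
    k=(p[:,0]>.42)&(p[:,0]<.60)&(p[:,1]>.26)&(p[:,1]<.40)&(p[:,2]<.2); k&=(f=="top0")|(uv[:,1]<260); print(f,k.sum(),p[k][:,2].max(), [ (x.round(2),p[k&(p[:,0]>=x)&(p[:,0]<x+.03)][:,2].max().round(3)) for x in np.arange(.42,.6,.03) if (k&(p[:,0]>=x)&(p[:,0]<x+.03)).any()])
show(); print(rel((.4643,.3307,.068),166.2))
```

```text
top0 3537 0.10190142876263897 [(np.float64(0.42), np.float64(0.056)), (np.float64(0.45), np.float64(0.091)), (np.float64(0.48), np.float64(0.056)), (np.float64(0.51), np.float64(0.04)), (np.float64(0.54), np.float64(0.088)), (np.float64(0.57), np.float64(0.102))]
w7 23810 0.10100940091555838 [(np.float64(0.42), np.float64(0.052)), (np.float64(0.45), np.float64(0.087)), (np.float64(0.48), np.float64(0.052)), (np.float64(0.51), np.float64(0.034)), (np.float64(0.54), np.float64(0.085)), (np.float64(0.57), np.float64(0.101))]
t 7.675 pos [0.4644 0.3315 0.2184] yaw 166.32 tilt 0.22 F [0.42 0.04 0.3 ] w 0.0421 q [ 0.42  0.31  1.5   0.    1.33 -2.48]
[0.0005, -0.0006, 0.1504, 0.0031, -0.0023, 0.002]
```

>>> apply_moves:
  series: [0.0005,-0.0006,0.06,0.003,-0.002,0.002,0.0005,-0.0006,0.11,0.003,-0.002,0.002,0.0005,-0.0006,0.14,0.003,-0.002,0.002,0.0005,-0.0006,0.15,0.003,-0.002,0.002,0.0005,-0.0006,0.15,0.003,-0.002,0.002]

```text
clock: 8.3
position: [0.4646, 0.3302, 0.0695]
tcp_rot: [-1.937, 2.473, -0.001]
contact_force: [-0.6, -0.3, -0.0]
gripper_width: 0.0417
```

>>> apply_moves:
  series: [0,0,0,0,0,0,0,0,0,0,0,0,0,0,0,0,0,0,0,0,0,0,0,0,0,0,0,0,0,0]
  hand: 0.0
  squeeze: 45

```text
clock: 8.93
position: [0.4648, 0.3303, 0.0701]
tcp_rot: [-1.936, 2.472, -0.001]
contact_force: [-1.5, 0.1, 5.9]
gripper_width: 0.0138
```

Run:
```python
from m import *
show()
```

```text
t 8.925 pos [0.4648 0.3303 0.0701] yaw 166.14 tilt 0.08 F [-1.51  0.13  5.86] w 0.0138 q [ 0.42  0.45  1.69 -0.    1.   -2.48]
```

>>> apply_moves:
  series: [0,0,-0.03,0,0,0,0,0,-0.08,0,0,0,0,0,-0.13,0,0,0,0,0,-0.16,0,0,0]

```text
clock: 9.43
position: [0.4651, 0.3305, 0.2323]
tcp_rot: [-1.935, 2.47, -0.002]
contact_force: [0.5, -0.8, -2.9]
gripper_width: 0.0138
```

Run:
```python
from m import *
show()
for a in (((.41,.26,.235),150),((.36,.2,.235),140),((.345,.12,.235),130),((.345,.06,.235),120)): print(rel(*a))
```

```text
t 9.425 pos [0.4651 0.3305 0.2323] yaw 166.14 tilt 0.21 F [ 0.49 -0.79 -2.88] w 0.0138 q [ 0.42  0.29  1.49 -0.    1.36 -2.48]
[0.0817, 0.0365, -0.003, -0.0027, 0.0024, 0.2818]
[0.1519, 0.0707, -0.0032, -0.0025, 0.0027, 0.4563]
[0.2332, 0.0661, -0.0034, -0.0023, 0.0029, 0.6308]
[0.2914, 0.0518, -0.0035, -0.002, 0.0031, 0.8054]
```

>>> apply_moves:
  series: [0.04,0.018,-0.002,-0.002,0.002,0.14,0.082,0.0365,-0.003,-0.0025,0.002,0.28,0.13,0.06,-0.003,-0.0025,0.002,0.42,0.182,0.07,-0.003,-0.0025,0.003,0.53,0.233,0.066,-0.003,-0.002,0.003,0.63]

```text
clock: 10.05
position: [0.3433, 0.1192, 0.2341]
tcp_rot: [1.073, -2.952, 0.0]
contact_force: [1.0, -0.4, 0.1]
gripper_width: 0.0137
```

Run:
```python
from m import *
show()
for a in (((.345,.06,.235),120),((.355,.01,.235),110),((.39,-.03,.23),101),((.432,-.0553,.225),101)): print(rel(*a))
```

```text
t 10.05 pos [0.3433 0.1192 0.2341] yaw 129.97 tilt 0.04 F [ 0.95 -0.42  0.15] w 0.0137 q [ 0.02 -0.09  1.92 -0.    1.31 -2.24]
[0.0367, -0.0465, -0.0009, -0.0001, -0.0007, 0.174]
[0.0612, -0.0912, -0.0008, -0.0001, -0.0007, 0.3485]
[0.0601, -0.1444, 0.0042, -0.0002, -0.0007, 0.5056]
[0.0441, -0.1907, 0.0091, -0.0002, -0.0007, 0.5056]
```

>>> apply_moves:
  series: [0.0367,-0.0465,0,0,-0.0007,0.174,0.061,-0.091,0,0,-0.0007,0.345,0.06,-0.144,0.004,0,-0.0007,0.505,0.0441,-0.1907,0.009,0,-0.0007,0.5056,0.0441,-0.1907,0.009,0,-0.0007,0.5056]

```text
clock: 10.68
position: [0.4336, -0.0573, 0.2239]
tcp_rot: [0.297, -3.126, -0.0]
contact_force: [-0.6, 0.5, -1.4]
gripper_width: 0.0137
```

Run:
```python
from m import *
from h import *
show(); z=grab("wrist","w8"); show(); print(rel((.432,-.0553,.15),101))
t=grab("top","t8"); cv2.imwrite('pics/t8c.png',cv2.resize(t['im'][165:315,350:510,::-1],(640,600),interpolation=cv2.INTER_CUBIC))
```

```text
t 10.675 pos [ 0.4336 -0.0573  0.2239] yaw 100.85 tilt 0.08 F [-0.56  0.55 -1.43] w 0.0137 q [-0.39  0.06  1.8  -0.    1.28 -2.15]
t 10.725 pos [ 0.432  -0.0559  0.2239] yaw 100.92 tilt 0.17 F [-0.19  0.53 -1.16] w 0.0139 q [-0.39  0.06  1.8  -0.    1.29 -2.15]
[-0.0003, 0.0004, 0.0739, 0.0016, -0.0026, -0.0014]
```

View pics/w8.png

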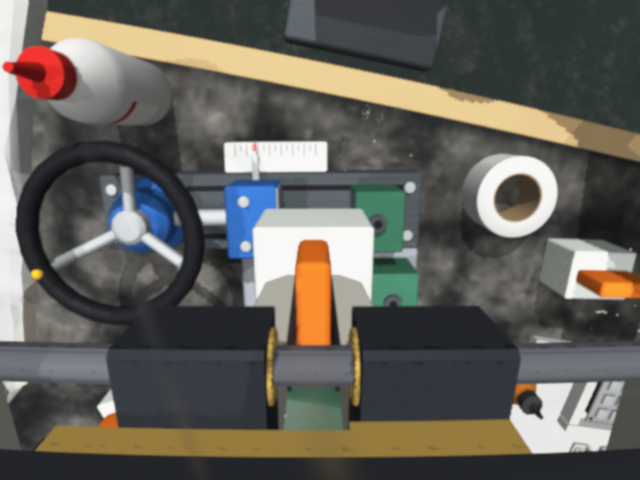

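View pics/t8c.png

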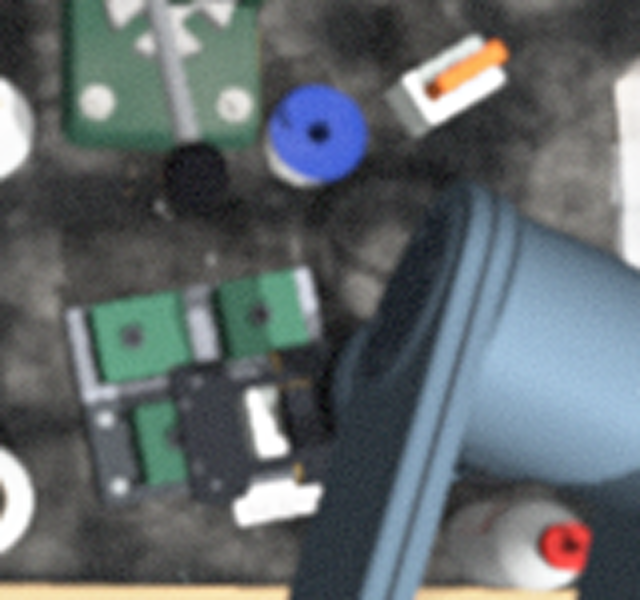

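```bash
cat > fit.py <<'E'
from h import *
import sys
z=load(f"pics/{sys.argv[1]}.npz"); zt=float(sys.argv[2])
U=np.array([.4599,-.1979]);ya=np.deg2rad(101.0);R=np.array([[np.cos(ya),-np.sin(ya)],[np.sin(ya),np.cos(ya)]])
p,uv,c=cloud(z,(150,100,460,305)); c=c.astype(int); q=(p[:,:2]-U)@R
b=(c[:,2]>c[:,0]+50)&(abs(p[:,2]-.075)<.004)&(uv[:,0]>200)
g=(c[:,1]>c[:,0]+12)&(c[:,1]>c[:,2]+3)&(abs(p[:,2]-.075)<.004)&(q[:,1]>-.03)
w=(c.min(1)>130)&(abs(p[:,2]-zt)<.004)
for n,k in (("blue",b),("green",g),("spacer",w)):
    if k.sum()<20: print(n,k.sum()); continue
    print(n,k.sum(),"x",np.percentile(q[k][:,0],[0.5,3,50,97,99.5]).round(4),"y",np.percentile(q[k][:,1],[.5,99.5]).round(4),"z",np.median(p[k][:,2]).round(4), cv2.minAreaRect((q[k]*1000).astype(np.float32)))
E
python3 fit.py w8 .204
```

```text
blue 2420 x [0.0741 0.0751 0.0884 0.1124 0.1143] y [-0.0282  0.0301] z 0.0747 ((94.19829559326172, 0.7317771911621094), (58.83066177368164, 41.21739959716797), 89.74565887451172)
green 2054 x [0.1757 0.178  0.2014 0.214  0.2149] y [-0.0233  0.0256] z 0.0748 ((195.54063415527344, 1.0071792602539062), (39.80938720703125, 49.49494171142578), 0.1672482043504715)
spacer 5165 x [0.116  0.117  0.1445 0.1701 0.1711] y [-0.0037  0.0293] z 0.2036 ((143.558349609375, 11.337047576904297), (36.30522155761719, 55.88452911376953), 89.91690063476562)
```

Run:
```python
from m import *
show(); print(rel((.4318,-.0560,.125),101))
```

```text
t 10.775 pos [ 0.4312 -0.055   0.2241] yaw 100.97 tilt 0.17 F [-0.43  0.17 -2.36] w 0.0136 q [-0.38  0.06  1.8  -0.    1.29 -2.15]
[-0.0007, -0.0012, 0.0991, 0.0016, -0.0026, -0.0005]
```

>>> apply_moves:
  series: [-0.0007,-0.0012,0.03,0.0016,-0.0026,0,-0.0007,-0.0012,0.055,0.0016,-0.0026,0,-0.0007,-0.0012,0.068,0.0016,-0.0026,0,-0.0007,-0.0012,0.068,0.0016,-0.0026,0,-0.0007,-0.0012,0.068,0.0016,-0.0026,0]

```text
clock: 11.4
position: [0.4324, -0.056, 0.1571]
tcp_rot: [-0.301, 3.126, -0.001]
contact_force: [-0.8, 0.2, -1.2]
gripper_width: 0.0136
```

```bash
python3 - <<'E'
from m import *
from h import *
s=show();z=grab("wrist","w9"); show(); print(rel((.4318,-.0560,.115),101))
print(s["position"][2]-.02)
E
python3 fit.py w9 .1365
```

```text
t 11.4 pos [ 0.4324 -0.056   0.1571] yaw 101.0 tilt 0.09 F [-0.81  0.24 -1.23] w 0.0136 q [-0.39  0.12  1.91  0.    1.11 -2.15]
t 11.45 pos [ 0.4325 -0.0561  0.1572] yaw 100.99 tilt 0.11 F [-0.16  0.55 -1.82] w 0.0137 q [-0.39  0.12  1.91  0.    1.11 -2.15]
[0.0007, 0.0003, 0.0422, -0.001, 0.0017, -0.0002]
0.1370987658938163
blue 4568 x [0.0743 0.0757 0.093  0.109  0.1131] y [-0.0289  0.0301] z 0.0748 ((92.8295669555664, 0.535980224609375), (62.11511993408203, 38.042335510253906), 85.30777740478516)
green 3650 x [0.1775 0.1817 0.1994 0.2139 0.2148] y [-0.0239  0.0256] z 0.0748 ((195.53028869628906, 0.6379795074462891), (50.495731353759766, 39.96461868286133), 89.97965240478516)
spacer 5206 x [0.1175 0.1185 0.1459 0.1716 0.1726] y [-0.0031  0.0303] z 0.1368 ((144.9662322998047, 12.152986526489258), (55.817352294921875, 36.680076599121094), 0.1772502064704895)
```

View pics/w9.png

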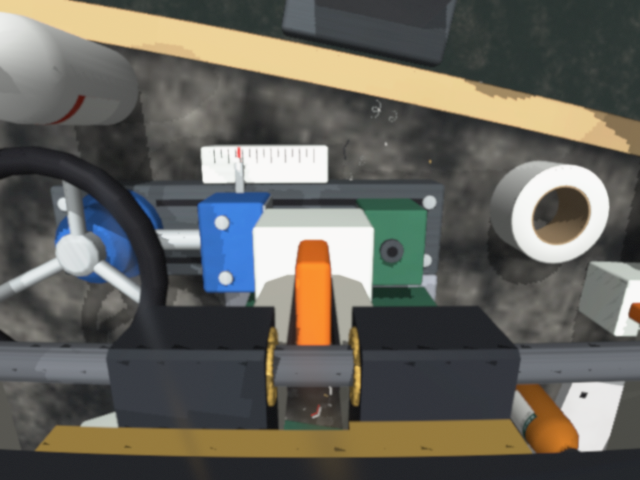

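>>> apply_moves:
  series: [0.0,0.0002,0.012,-0.001,0.0017,0,0.0,0.0002,0.024,-0.001,0.0017,0,0.0,0.0002,0.036,-0.001,0.0017,0,0.0,0.0002,0.042,-0.001,0.0017,0,0.0,0.0002,0.042,-0.001,0.0017,0]

```text
clock: 12.08
position: [0.4322, -0.0558, 0.1145]
tcp_rot: [0.301, -3.126, -0.001]
contact_force: [0.3, -0.6, -1.6]
gripper_width: 0.014
```

Run:
```python
from m import *
s=show(); print(rel((.4324,-.0560,.1005),101))
```

```text
t 12.075 pos [ 0.4322 -0.0558  0.1145] yaw 100.98 tilt 0.09 F [ 0.34 -0.58 -1.62] w 0.014 q [-0.39  0.18  1.96 -0.    1.   -2.15]
[-0.0002, -0.0002, 0.014, 0.0008, -0.0013, -0.0003]
```

No contact forces; lowering the last 14 mm onto the bed.

>>> apply_moves:
  series: [0,0,0.005,0.0005,-0.001,0,0,0,0.009,0.0005,-0.001,0,0,0,0.012,0.0005,-0.001,0,0,0,0.0142,0.0005,-0.001,0,0,0,0.0145,0.0005,-0.001,0]

```text
clock: 12.7
position: [0.4321, -0.0558, 0.1001]
tcp_rot: [0.301, -3.127, -0.0]
contact_force: [-0.5, 0.1, 1.8]
gripper_width: 0.0137
```

Run:
```python
from m import *
s=show(); print(rel((.4324,-.0560,.1005),101))
```

```text
t 12.7 pos [ 0.4321 -0.0558  0.1001] yaw 100.99 tilt 0.03 F [-0.5   0.13  1.76] w 0.0137 q [-0.39  0.2   1.98  0.    0.96 -2.15]
[-0.0002, -0.0003, -0.0004, 0.0003, -0.0003, -0.0002]
```

>>> apply_moves:
  series: [0,0,0,0,0,0,0,0,0,0,0,0,0,0,0,0,0,0,0,0,-0.01,0,0,0,0,0,-0.05,0,0,0]
  hand: 0.4

```text
clock: 13.32
position: [0.4307, -0.0552, 0.1495]
tcp_rot: [0.3, -3.123, -0.004]
contact_force: [0.7, -0.9, 0.6]
gripper_width: 0.0373
```

```bash
python3 - <<'E'
from m import *
from h import *
s=show(); grab("wrist","w10"); print(rel((.40,-.09,.24),101))
E
python3 fit.py w10 .08
```

```text
t 13.325 pos [ 0.4307 -0.0552  0.1495] yaw 100.97 tilt 0.3 F [ 0.74 -0.91  0.63] w 0.0373 q [-0.39  0.13  1.91  0.    1.1  -2.15]
[0.0396, -0.0265, -0.0847, -0.0028, 0.0044, -0.0001]
blue 4576 x [0.0766 0.0783 0.0951 0.1127 0.1137] y [-0.0285  0.0303] z 0.0748 ((95.9195785522461, 0.3412437438964844), (62.089298248291016, 36.99293899536133), 85.80557250976562)
green 4089 x [0.1757 0.1766 0.198  0.2139 0.2148] y [-0.0233  0.0256] z 0.0749 ((195.4529571533203, 0.7127532958984375), (40.05894088745117, 50.29866027832031), 0.6614400148391724)
spacer 6636 x [0.0864 0.0905 0.1408 0.1711 0.1727] y [-0.0284  0.0304] z 0.0798 ((138.59982299804688, 0.8395423889160156), (59.53211975097656, 108.1099624633789), 89.99513244628906)
```

View pics/w10.png

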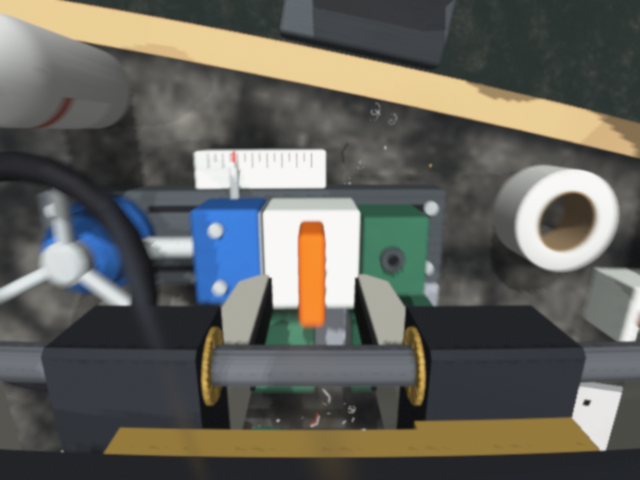

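>>> apply_moves:
  series: [0,0,-0.03,0,0,0,0.015,-0.01,-0.06,0,0,0,0.04,-0.0265,-0.085,0,0,0,0.04,-0.0265,-0.085,0,0,0,0.04,-0.0265,-0.085,0,0,0]

```text
clock: 14.0
position: [0.3997, -0.0897, 0.24]
tcp_rot: [-0.299, 3.122, -0.003]
contact_force: [-0.3, 0.4, 0.1]
gripper_width: 0.0372
```

Run:
```python
from m import *
from h import *
s=show(); z=grab("wrist","w11")
U=np.array([.4599,-.1979]);ya=np.deg2rad(101.0);R=np.array([[np.cos(ya),-np.sin(ya)],[np.sin(ya),np.cos(ya)]])
p,uv,c=cloud(z); c=c.astype(int); q=(p[:,:2]-U)@R
for n,k in (("top",(c.min(1)>140)&(abs(p[:,2]-.08)<.004)&(q[:,0]>.11)&(q[:,0]<.18)&(abs(q[:,1])<.035)),("rib",(c[:,0]>c[:,2]+80)&(abs(p[:,2]-.115)<.006)&(q[:,0]>.11)&(q[:,0]<.18)&(abs(q[:,1])<.035))):
    print(n,k.sum(),cv2.minAreaRect((q[k]*1000).astype(np.float32)),np.median(p[k][:,2]),"zfit",np.linalg.lstsq(np.c_[q[k],np.ones(k.sum())],p[k][:,2],rcond=None)[0].round(4))
u,v=proj(z,[[U[0]+R[0]@[.085,.045],U[1]+R[1]@[.085,.045],.03]])[0].astype(int); print(u,v)
u=min(max(u,60),580);v=min(max(v,50),430)
cv2.imwrite("pics/w11c.png",cv2.resize(z["im"][v-50:v+50,u-60:u+60,::-1],None,fx=6,fy=6,interpolation=cv2.INTER_CUBIC))
grab("top","t11")
```

```text
t 14.0 pos [ 0.3997 -0.0897  0.24  ] yaw 100.95 tilt 0.31 F [-0.27  0.38  0.07] w 0.0372 q [-0.5  -0.01  1.83  0.    1.32 -2.26]
top 2798 ((145.10862731933594, 1.006591796875), (56.077796936035156, 59.52503967285156), 0.230372816324234) 0.07984097798019085 zfit [ 0.0014 -0.0074  0.0797]
rib 1001 ((145.0057373046875, 0.5648231506347656), (50.103702545166016, 13.88891315460205), 89.82435607910156) 0.11456132862759627 zfit [ 0.0632 -0.0192  0.1053]
278 201
```

View pics/w11c.png

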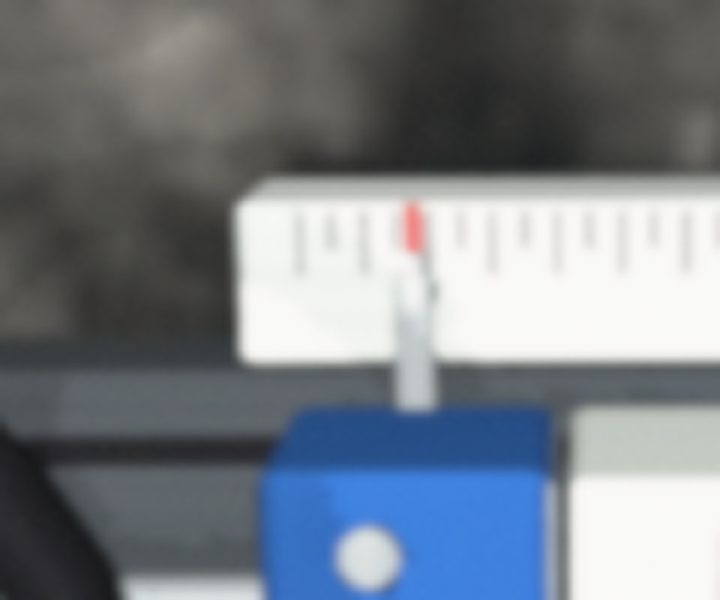

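View pics/w11.png

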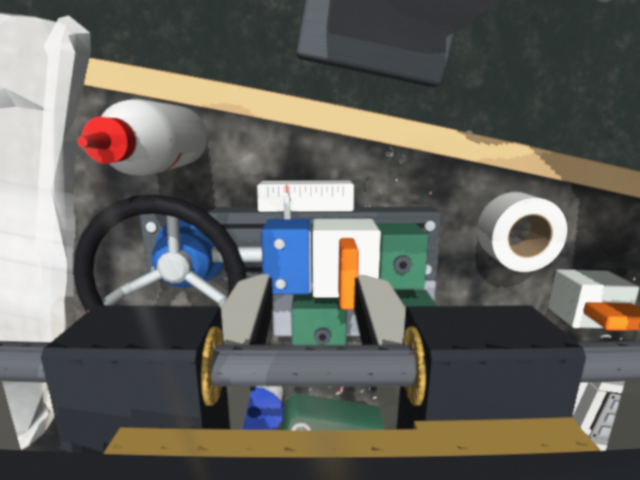

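All the checks agree: the pointer is on the red line, the spacer is seated, and the gripper is clear. I'm handing in the job.

Run:
```python
from cell import robot
print(robot.close_job())
```

```text
the job is handed in; nothing more can be done
None
```

The job is done and handed in: the pointer is on the red line and spacer_56 is seated in the gap. It took about 14 s of the 70 s.

- **Handwheel:** I turned it anticlockwise by about 195° in a single grasp, then let go. Close-ups after release and at the end show the pointer's tip on the red line to within about 0.5 mm. From the yellow spot I made the angle about 3.58 rad just after release.
- **Choice of spacer:** The stop on the bed measured 40 mm long, so it is stop_40. I measured the gap at about 60 mm, and the spacer I picked at 56 × 60 mm.
- **Final placement:** In the unit's frame the spacer stands at x 145.1 mm and y about 1 mm. It is square within 0.3° and its top is level at 79.8 mm, which puts it fully down on the bed with the rib on top. The gripper is open and well clear.
- **Other objects:** The solvent bottle and the label roll are standing as before in the last picture. I did not measure the tin, the oil bottle or the solder spool again at the end, but the arm met no unexpected force along the way.

**Disagreements:** The first readings of the wheel's starting angle ran from 0.03 to 0.3 rad, and the cameras differed by up to 3.6 mm on the wheel's centre. I settled both with the pointer close-ups and the arm's own positions while gripping the rim.

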